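Thread the spare guide rod through the free bay of a rack-lift frame

ROBOT

A 6-joint arm with a two-finger parallel gripper is mounted at the origin on a cart in front of the work surface, level with it; the furniture and walls round the work are solid. World frame = base frame: x ahead of the robot, y to its left, z up, the work surface at z = 0. Lengths are in m, angles in rad, forces in N, time in s.
With the tool pointing down it reaches from about 0.375 to 0.9 m from the base axis. Payload 3.1 kg.
Tool frame: the origin (TCP) lies where the fingers leave the gripper's body, on its centre line; the fingertips stand 70 mm ahead of it and the grasp point (between the pads) lies 51 mm ahead of it; z points along the fingers, y is the line along which they close (so a half turn about z gives the same grasp; the last joint's range is limited). The gripper opens to 87 mm and grips with 3 to 60 N. Pads are 19 mm wide; open, the fingers measure 117 mm over their backs; the gripper's body (75 mm by 190 mm) begins 51 mm behind the grasp point.
Start: joints at [1.141, 0.527, 1.433, -0, 1.181, -0.178], TCP at [0.155, 0.605, 0.292] pointing down, gripper open.
Joint ranges: [-3.08, 3.08], [-0.75, 2.2], [0.22, 2.44], [-1.43, 4.57], [0, 2.65], [-2.85, 2.85]. Speed limits (rad/s): [2.79, 2.79, 3.14, 3.14, 3.14, 3.14].

INTERFACE

Orientations are given as a unit quaternion [x, y, z, w].
In Python, from rig import robot gives the robot as it stands.
- The arm moves only by the tool send_rows, never from a script. Its argument "deltas" is text: rows parted by semicolons, each of 7 numbers parted by spaces: the shift along the tool's x, y, z in mm, then the turn, a rotation vector about the tool's x, y, z in degrees, then the opening, from 0 (shut) to 1 (fully open). A call has 1 to 10 rows; each row shifts and turns the commanded pose from where the row before left it, along the tool's axes as they then stand; what a row does not reach is not made up. A row lasts 1/8 s, in which the tool goes at most 62.5 mm and 10.7 degrees, less where a joint would pass 70% of its speed; a pose out of reach is approached as far as the arm can. A call is refused whole if a number of a shift passes 62.5 or a number of a turn 10.7, either way. A call with a gripper value outside its range is refused whole. The fingers move at their own pace and stop on an object; "newtons" is the grip in N (left out, the last holds). Time passes only in rows, so rows that do not move let the fingers close. It gives the time, the measured TCP pose, the force, the opening and the grip force at its end, in the units of the state.
- robot.get_obs(): the state, without advancing time (a new reading comes with each control period).
- robot.camera(name): name is "side" or "top"; returns a dict with "image" (480x640x3 uint8, red, green, blue), "depth" (480x640 float32, m along the optical axis (not along the pixel's ray), 0 where there is no reading), "fovy" (degrees; the focal length in pixels is half the picture's height over the tangent of half this angle, whatever the lens; pixels are square), "cx", "cy" (the principal point, pixels), "rvec" (rotation vector, rad) and "tvec" (3), from world to camera coordinates, as OpenCV has them. Camera axes: x right, y down, z forward; pixel columns grow to the right and rows downward; lengths in m; the calibration is good to about 2 mm. A picture is of the moment at which its call begins.
- robot.hand_in(): hands the job in; it is judged then, once.
Trained networks look in the newest picture that a camera, given by its name, has taken for a name from the list of things; names that differ only in an ending like _2 or _b are one class to them, and where a whole thing is asked for, a point or a joint stands for the part that bears it (a point fixed in the world has none). Each returns a list of dicts, best first, with "p" (0 to 1); they miss things now and then, are a little off and sometimes report something else, mostly with a low value. They report only what shows in the picture. A call takes as long as a camera call.
- robot.find_in(camera, thing): "box" ([left, top, right, bottom] in pixels, round what is visible of it).
- robot.cut_out(camera, thing): "region" (480x640 bool, what is visible of it) and "box" ([left, top, right, bottom] in pixels, round what is visible of it).
The state is a dict: "time": time; "q": joint angles; "joint_velocities": joint speeds; "joint_torque": joint torques, N m; "position": TCP position; "tool_rot": TCP orientation; "ft_force": force on the tool from outside, world axes, zero at the start; "moment": the same for the moment, N m; "grip_width": finger opening in m; "grip_force": force on a finger pad.
Only numpy, scipy, OpenCV 4.12 (cv2) and the standard library are available. Lean on these libraries where they do the work, as an engineer would, in place of code of your own. Each camera call takes 0.05 s, during which the arm holds its last target. There are 200 camera calls.

TASK

One bay of the blue-bridged lift frame already has its guide rod; the other is empty. Take the spare rod with the orange head out of its grey stand and thread it, foot first from above, through the upper bushing of the empty bay and on through the lower bushing beneath it, leaving the small things lying about where they are. Finish still gripping the rod and holding it there, upright and still, so that its foot shows below the lower bushing but hangs clear of the base plate, ready for a colleague to fit the collar.

Things in the scene. Friction and masses are not known exactly. Their poses are not given: they have to be found in the camera images.
- lift_frame: fixed frame; place and yaw vary. Aluminium base plate 110 x 260 x 10 mm, two steel posts (radius 9 mm, at y = +-112 mm), blue bridge plate 56 x 260 mm, 108 to 130 mm above the worktop (bolt heads to 135 mm). Two bays, at y = +-50 mm, each with an upper and a lower brass-flanged bushing on one vertical axis. Origin: centre of the base plate's underside; y along the bridge, z up
- bay_left (a point): bay at the frame's y = +50 mm: centre of the upper bushing's mouth (top of its brass flange, 133 mm above the worktop). Straight below it, above the worktop: upper bushing 108 to 133 mm, bore 15 mm; lower bushing 43 to 66 mm, bore 15 mm, in a dark steel foot 44 x 44 mm on two side legs; under it free air down to the base plate's top at 10 mm. Axes as the frame's
- bay_right (a point): bay at the frame's y = -50 mm: centre of its upper bushing's mouth; all heights and bores as for bay_left
- fitted_rod: the guide rod that is already fitted, fixed: plain steel, 12 mm thick, with a black clamp collar (26 mm diameter) on top of the bridge; its top is 154 mm above the worktop. Origin on its axis, 10 mm above the worktop. It stands in one of the two bays, which one varies; the other bay is the empty one
- rod_stand: fixed grey plastic block 50 x 90 mm, 56 mm high, on a 75 x 115 mm foot, with two upright holes of 13 mm at own y = +22 and -22 mm, bottom 8 mm above the worktop. Origin: centre of its underside. It may stand left or right of the frame
- guide_rod: the spare rod, loose, about 120 g: steel, 12 mm diameter, 171 mm long, upright in the +y hole of the stand. Origin: centre of the foot's end (8 mm above the worktop at the start); z up along the rod. The foot tapers from 12 to 5 mm over its lowest 9 mm. Head: orange square block 18 x 18 mm (sides along own x and y), 135 to 171 mm along the rod; too wide for a bushing
- timer: white lab timer, 62 x 66 x 20 mm, loose, to be left alone; origin: centre of its underside
- label_roll: white roll of labels, 74 mm diameter, 34 mm high, loose, to be left alone; origin: centre of its underside
- safety_glasses: safety glasses, 160 x 136 x 55 mm, loose, to be left alone; origin: centre of their underside

How it is judged:
By the outcome, as a careful person would: the job done as asked, in the order asked, and still so for the second after the job is handed in, while the arm keeps its last pose, push and grip.
It also fails if it takes over 51 s, if anything falls off the work surface, if the arm or the gripper's body presses on something with over 40 N, if the wrist force passes 120 N, or if a joint passes its speed limit or range.

## Working session

There is one attempt and no reset: what is moved stays moved. The work goes in short steps, Python scripts to look and compute and a tool call to move; the robot and the scene stay as the last step left them, time stands still between calls to the robot, and variables do not carry over. Pictures are saved under pics/ and viewed, at most 10 in all, crops included, and the job is handed in when it is done.

Besides the shell and the picture viewer there is one more tool, called as name(argument=value, ...) on one line, values as JSON. send_rows: Moves the arm, as the interface text tells. Its arguments: {"type":"object","properties":{"deltas":{"type":"string"},"newtons":{"type":"number"}},"required":["deltas"]}

```bash
mkdir -p pics
cat > h.py <<'E'
import numpy as np,cv2
from rig import robot
def K(c):
    f=240/np.tan(np.radians(c['fovy'])/2); return f
def cloud(c):
    f=K(c);v,u=np.mgrid[:480,:640];d=c['depth']
    P=np.stack([(u-c['cx'])/f*d,(v-c['cy'])/f*d,d],-1)
    R=cv2.Rodrigues(np.array(c['rvec'],float))[0]
    return (P-np.array(c['tvec']).ravel())@R
def proj(c,p):
    f=K(c);R=cv2.Rodrigues(np.array(c['rvec'],float))[0]
    q=np.atleast_2d(p)@R.T+np.array(c['tvec']).ravel()
    return np.c_[q[:,0]/q[:,2]*f+c['cx'],q[:,1]/q[:,2]*f+c['cy']]
def save(c,n): cv2.imwrite('pics/'+n,c['image'][:,:,::-1])
E
python3 - <<'E'
from h import *
for n in('side','top'):
    c=robot.camera(n);save(c,n+'0.png');X=cloud(c)
    R=cv2.Rodrigues(np.array(c['rvec'],float))[0];print(n,c['fovy'],'cam',(-R.T@np.array(c['tvec']).ravel()).round(3))
    for t in('lift_frame','fitted_rod','rod_stand','guide_rod','timer','label_roll','safety_glasses'):
        for r in robot.cut_out(n,t)[:2]:
            m=r['region']&(c['depth']>0);P=X[m]
            if len(P):print(t,round(r['p'],2),np.round(r['box']),np.percentile(P,[2,50,98],axis=0).round(3).tolist())
o=robot.get_obs();print(o['position'],o['tool_rot'],o['ft_force'],o['time'])
E
```

```text
side 50.16650388419575 cam [ 0.048 -0.711  0.829]
lift_frame 0.68 [325. 246. 453. 383.] [[0.507, -0.337, 0.007], [0.547, -0.231, 0.067], [0.604, -0.087, 0.134]]
fitted_rod 0.92 [382. 288. 417. 353.] [[0.541, -0.281, 0.012], [0.554, -0.266, 0.06], [0.58, -0.238, 0.153]]
rod_stand 0.58 [273. 214. 329. 255.] [[0.54, 0.08, 0.001], [0.567, 0.119, 0.034], [0.621, 0.179, 0.059]]
timer 0.8 [171. 215. 201. 239.] [[0.314, 0.303, 0.004], [0.346, 0.332, 0.019], [0.384, 0.371, 0.023]]
timer 0.55 [384. 288. 418. 353.] [[0.54, -0.281, 0.01], [0.554, -0.266, 0.06], [0.584, -0.238, 0.153]]
label_roll 0.83 [371. 228. 410. 258.] [[0.7, -0.049, 0.001], [0.728, -0.021, 0.033], [0.796, 0.021, 0.038]]
safety_glasses 0.91 [269. 365. 367. 458.] [[0.266, -0.372, 0.005], [0.394, -0.279, 0.039], [0.417, -0.236, 0.055]]
top 46.96914346456205 cam [0.354 0.035 1.363]
lift_frame 0.84 [354. 204. 475. 250.] [[0.508, -0.334, 0.005], [0.546, -0.204, 0.127], [0.614, -0.082, 0.135]]
fitted_rod 0.63 [419. 214. 445. 234.] [[0.544, -0.27, 0.042], [0.563, -0.256, 0.146], [0.575, -0.239, 0.156]]
rod_stand 0.66 [239. 198. 290. 234.] [[0.54, 0.081, 0.001], [0.571, 0.131, 0.052], [0.619, 0.193, 0.06]]
guide_rod 0.7 [247. 204. 257. 213.] [[0.563, 0.149, 0.053], [0.571, 0.157, 0.173], [0.585, 0.167, 0.181]]
timer 0.69 [163. 292. 195. 322.] [[0.317, 0.305, -0.0], [0.351, 0.339, 0.018], [0.386, 0.375, 0.024]]
timer 0.23 [243. 196. 289. 235.] [[0.538, 0.083, 0.001], [0.571, 0.131, 0.051], [0.622, 0.192, 0.06]]
label_roll 0.7 [315. 138. 345. 170.] [[0.701, -0.047, 0.003], [0.733, -0.014, 0.033], [0.77, 0.02, 0.039]]
safety_glasses 0.97 [419. 287. 478. 351.] [[0.267, -0.384, 0.0], [0.387, -0.351, 0.038], [0.415, -0.241, 0.055]]
[0.15508662 0.60545057 0.29227427] [1.25064589e-01 9.92148601e-01 4.46724131e-05 1.41583056e-05] [-0.90585708 -0.10317343 -0.33356155] 0.8
```

View pics/side0.png

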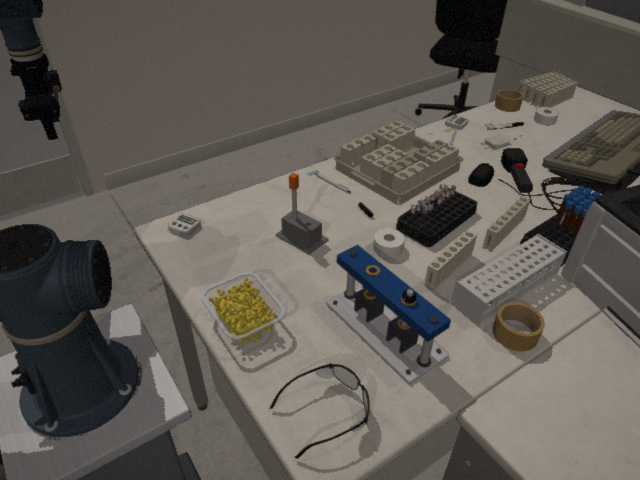

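View pics/top0.png

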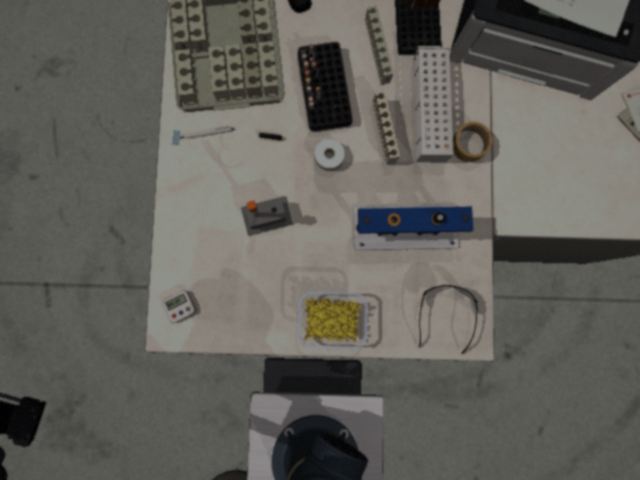

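```bash
cat >> h.py <<'E'
def ray(c,uv,z):
    R=cv2.Rodrigues(np.array(c['rvec'],float))[0];o=-R.T@np.array(c['tvec']).ravel()
    d=R.T@np.array([(uv[0]-c['cx'])/K(c),(uv[1]-c['cy'])/K(c),1]); return o+d*(z-o[2])/d[2]
E
python3 - <<'E'
from h import *
for n in('top','side'):
    c=robot.camera(n);X=cloud(c);hsv=cv2.cvtColor(c['image'],cv2.COLOR_RGB2HSV).astype(int)
    x,y,z=X[...,0],X[...,1],X[...,2];H,S,V=[hsv[...,i] for i in range(3)]
    def rect(m,name):
        P=X[m][:,:2];r=cv2.minAreaRect((P*1000).astype(np.float32));print(n,name,m.sum(),np.round(r[0],1),np.round(r[1],1),round(r[2],1))
    bl=(H>100)&(H<125)&(S>150)&(z>.12)&(z<.14)&(x>.4)&(x<.7)&(y<0)&(y>-.4);rect(bl,'bridge')
    st=(z>.050)&(z<.062)&(abs(x-.57)<.06)&(abs(y-.13)<.08);rect(st,'standtop')
    orr=(H<15)&(S>150)&(V>80)&(abs(x-.575)<.05)&(abs(y-.155)<.05);
    v,u=np.where(orr);print('orange',orr.sum(),u.mean(),v.mean(),u.min(),u.max(),v.min(),v.max(),'ray@.179',ray(c,(u.mean(),v.mean()),.179),'ray@.161',ray(c,(u.mean(),v.mean()),.161),'med',np.median(X[orr],0))
    br=(H>8)&(H<30)&(S>90)&(V>70)&(abs(x-.56)<.04)&(abs(y+.155)<.05)&(z>.1)
    br=br&(z>.12)
    v,u=np.where(br);print('brass',br.sum(),(u.min()+u.max())/2,(v.min()+v.max())/2,ray(c,((u.min()+u.max())/2,(v.min()+v.max())/2),.133),u.mean(),v.mean(),ray(c,(u.mean(),v.mean()),.133))
    s=c['image'];a=s[185:255,235:485] if n=='top' else s[165:355,270:455]
    cv2.imwrite(f'pics/z{n}.png',cv2.resize(a[:,:,::-1],None,fx=3,fy=3,interpolation=cv2.INTER_CUBIC))
E
cd pics; python3 -c "
import cv2,numpy as np
a=cv2.imread('ztop.png');b=cv2.imread('zside.png');b=b[:380]
o=np.zeros((a.shape[0]+b.shape[0],800,3),np.uint8);o[:a.shape[0],:a.shape[1]]=a;o[a.shape[0]:,:b.shape[1]]=b;cv2.imwrite('z.png',o)"
```

```text
top bridge 2121 [ 559.2 -209.1] [ 52.8 256.2] 2.7
top standtop 658 [580.4 137.9] [50.6 90.1] 16.3
orange 56 251.41071428571428 205.33928571428572 248 256 201 209 ray@.179 [0.57173371 0.15701    0.179     ] ray@.161 [0.57504921 0.15886905 0.161     ] med [0.57206955 0.15764932 0.17868535]
brass 76 393.5 219.5 [ 0.55728117 -0.16008583  0.133     ] 393.7236842105263 219.3684210526316 [ 0.55759726 -0.16059007  0.133     ]
side bridge 2622 [ 560.5 -209.1] [ 57.8 261. ] 2.9
side standtop 492 [581.7 138.4] [56.2 94.1] 15.6
orange 105 293.0761904761905 180.78095238095239 290 297 173 189 ray@.179 [0.56068628 0.13973354 0.179     ] ray@.161 [0.57489144 0.16329723 0.161     ] med [0.56865322 0.15500122 0.16872383]
brass 76 372.5 269.5 [ 0.55909054 -0.15802713  0.133     ] 372.4868421052632 269.7236842105263 [ 0.55866103 -0.15852043  0.133     ]
```

View pics/z.png

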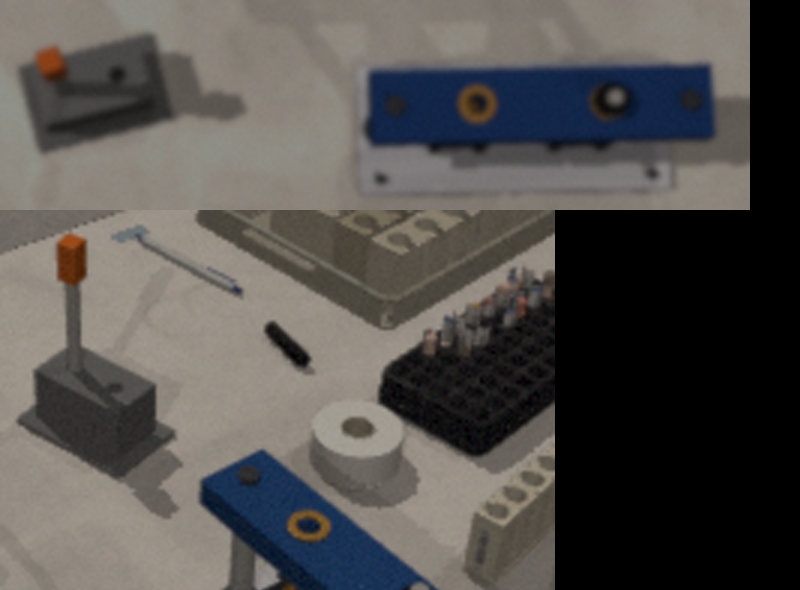

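send_rows(deltas="-42 -27 0 0 0 0 1;-42 -27 0 0 0 0 1;-42 -27 0 0 0 0 1;-42 -27 0 0 0 0 1;-42 -27 0 0 0 0 1;-42 -27 0 0 0 0 1;-42 -27 0 0 0 0 1;-42 -27 0 0 0 0 1;-42 -27 0 0 0 0 1;-42 -27 0 0 0 0 1", newtons=30)

```text
time: 2.15
position: [0.496, 0.2384, 0.2925]
tool_rot: [0.125, 0.992, 0.0, 0.0]
ft_force: [0.0, -0.3, 0.4]
grip_width: 0.0867
grip_force: 0.0
```

send_rows(deltas="-48 -29 0 0 0 0 1;-48 -29 0 0 0 0 1;0 0 0 0 0 10 1;0 0 0 0 0 10 1;0 0 0 0 0 10 1;0 0 0 0 0 10 1;0 0 0 0 0 10 1;0 0 0 0 0 9.6 1;0 0 0 0 0 0 1;0 0 0 0 0 0 1")

```text
time: 3.4
position: [0.5735, 0.1596, 0.2923]
tool_rot: [0.601, 0.8, 0.0, 0.0]
ft_force: [0.3, 0.0, -0.2]
grip_width: 0.0873
grip_force: 0.0
```

```bash
cat >> h.py <<'E'
from scipy.spatial.transform import Rotation as Ro
def go(p):
    o=robot.get_obs();R=Ro.from_quat(o['tool_rot']).as_matrix();y=R[:,1]
    print('t',o['time'],'pos',o['position'].round(4),'z',R[:,2].round(4),'yawy',round(np.degrees(np.arctan2(y[1],y[0])),2),'delta mm',((np.array(p)-o['position'])@R*1000).round(1),'F',o['ft_force'].round(1),'w',o['grip_width'],o['grip_force'],'q',o['q'].round(2))
E
python3 - <<'E'
from h import *
go([.574,.159,.213])
c=robot.camera('side');save(c,'s2.png')
cv2.imwrite('pics/s2c.png',cv2.resize(c['image'][100:280,200:400,::-1],None,fx=3,fy=3,interpolation=2))
E
```

```text
t 3.4 pos [0.5735 0.1596 0.2923] z [ 1.e-04 -0.e+00 -1.e+00] yawy 16.17 delta mm [-0.7  0.3 79.3] F [ 0.3  0.  -0.2] w 0.08727764390039437 0.0 q [ 0.08  0.49  1.51 -0.    1.14 -0.2 ]
```

View pics/s2c.png

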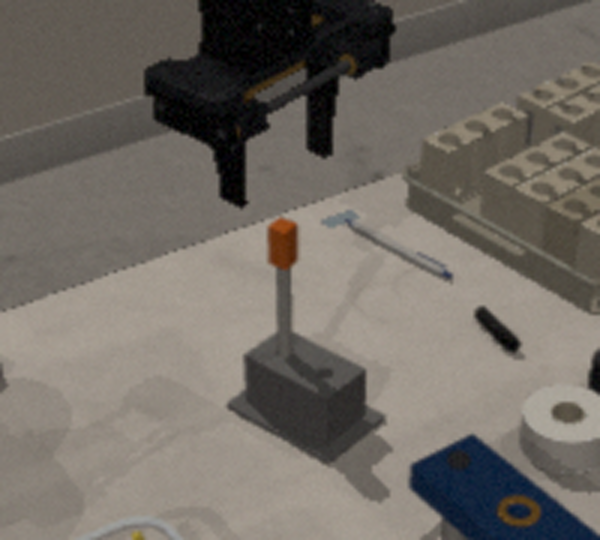

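send_rows(deltas="-0.7 0.3 20 0 0 0 1;0 0 25 0 0 0 1;0 0 20 0 0 0 1;0 0 10 0 0 0 1;0 0 4.3 0 0 0 1;0 0 0 0 0 0 1;0 0 0 0 0 0 0.4;0 0 0 0 0 0 0.4;0 0 0 0 0 0 0.4;0 0 0 0 0 0 0.4", newtons=10)

```text
time: 4.7
position: [0.5741, 0.1591, 0.2131]
tool_rot: [0.602, 0.799, 0.0, 0.0]
ft_force: [0.0, -0.6, 0.1]
grip_width: 0.0551
grip_force: 0.0
```

send_rows(deltas="0 0 0 0 0 0 0;0 0 0 0 0 0 0;0 0 0 0 0 0 0;0 0 0 0 0 0 0;0 0 0 0 0 0 0;0 0 0 0 0 0 0;0 0 0 0 0 0 0;0 0 0 0 0 0 0", newtons=10)

```text
time: 5.7
position: [0.5741, 0.1591, 0.2129]
tool_rot: [0.602, 0.799, 0.0, 0.0]
ft_force: [1.1, 0.4, -0.4]
grip_width: 0.018
grip_force: 10.0
```

Run:
```python
from h import *
go([.574,.159,.213]);print(robot.get_obs()['moment'])
```

```text
t 5.7 pos [0.5741 0.1591 0.2129] z [ 1.e-04  0.e+00 -1.e+00] yawy 16.03 delta mm [-0.1 -0.1 -0.1] F [ 1.1  0.4 -0.4] w 0.017963885725946028 9.977303934283555 q [ 0.08  0.59  1.58  0.    0.97 -0.2 ]
[-0.04008606 -0.11213396  0.02092521]
```

send_rows(deltas="0 0 0 0 0 0 0;0 0 0 0 0 0 0;0 0 -5 0 0 0 0;0 0 -12 0 0 0 0;0 0 -20 0 0 0 0;0 0 -25 0 0 0 0;0 0 -25 0 0 0 0;0 0 -25 0 0 0 0;0 0 -25 0 0 0 0;0 0 -20 0 0 0 0", newtons=40)

```text
time: 6.95
position: [0.5732, 0.159, 0.3718]
tool_rot: [0.602, 0.799, -0.0, -0.0]
ft_force: [0.5, 0.4, -1.9]
grip_width: 0.0176
grip_force: 40.0
```

send_rows(deltas="0 0 -10 0 0 0 0;0 0 -5 0 0 0 0;0 0 0 0 0 0 0")

```text
time: 7.32
position: [0.5737, 0.159, 0.3847]
tool_rot: [0.602, 0.799, -0.0, -0.0]
ft_force: [-0.4, -0.5, -0.8]
grip_width: 0.0176
grip_force: 40.0
```

Run:
```python
from h import *
go([.558,-.1593,.385])
```

```text
t 7.325 pos [0.5737 0.159  0.3847] z [-9.e-04 -1.e-04 -1.e+00] yawy 16.03 delta mm [-3.016e+02 -1.030e+02 -2.000e-01] F [-0.4 -0.5 -0.8] w 0.017597987509328308 39.95896455330514 q [ 0.08  0.4   1.39 -0.    1.35 -0.2 ]
```

send_rows(deltas="-15 -5 0 0 0 0 0;-35 -12 0 0 0 0 0;-45 -15.5 0 0 0 0 0;-45 -15.5 0 0 0 0 0;-45 -15.5 0 0 0 0 0;-45 -15.5 0 0 0 0 0;-35 -12 0 0 0 0 0;-22 -7.2 0 0 0 0 0;-10 -3.3 0 0 0 0 0;-4.6 -1.5 0 0 0 0 0")

```text
time: 8.57
position: [0.5579, -0.1598, 0.3844]
tool_rot: [0.602, 0.799, -0.0, -0.001]
ft_force: [0.3, 0.8, -1.6]
grip_width: 0.0176
grip_force: 40.0
```

send_rows(deltas="0 0 0 0 0 0 0;0 0 0 0 0 0 0;0 0 0 0 0 0 0")

```text
time: 8.95
position: [0.5584, -0.1585, 0.385]
tool_rot: [0.601, 0.799, 0.0, -0.0]
ft_force: [-0.0, 0.5, -0.8]
grip_width: 0.0177
grip_force: 40.0
```

Run:
```python
from h import *
go([.558,-.1593,.385])
c=robot.camera('side');c2=robot.camera('top')
p=robot.get_obs()['position']
# rod edges in side image, per row
for z in(.19,.21,.24,.27,.29):
    u,v=proj(c,[p[0],p[1],z])[0];print(z,u.round(1),v.round(1),c['image'][int(round(v)),int(u)-9:int(u)+10].sum(1)//3)
print('mouth',proj(c,[.558,-.1593,.133]),proj(c2,[.558,-.1593,.133]))
X=cloud(c);m=np.linalg.norm(X[...,:2]-p[:2],axis=-1)<.02
for a in(.18,.2,.22,.24,.26,.28,.3):
    k=m&(X[...,2]>a)&(X[...,2]<a+.02)
    v,u=np.where(k);print(a,k.sum(),X[k].mean(0).round(4))
cv2.imwrite('pics/s3c.png',cv2.resize(c['image'][150:330,300:460,::-1],None,fx=3,fy=3,interpolation=2))
```

```text
t 8.95 pos [ 0.5584 -0.1585  0.385 ] z [-0.e+00  1.e-04 -1.e+00] yawy 16.1 delta mm [-0.7 -0.6  0. ] F [-0.   0.5 -0.8] w 0.017726188930897696 39.959194887629124 q [-0.47  0.37  1.43  0.    1.34 -0.75]
0.19 374.7 248.0 [135 133 125 125 128 123 100  74  78  81  80  72  72  85 101 104 105 104
 110]
0.21 375.5 240.0 [149 154 148 150 149 142  91  79  84  86  83  87 133 161 167 169 167 164
 163]
0.24 376.8 227.5 [150 150 152 149 149 143  94  79  79  83  86  83  95 141 152 148 147 157
 161]
0.27 378.1 214.6 [ 12   9  10  34  98  91  79  83  84  86  80  88 143 156 154 156 158 159
 160]
0.29 379.1 205.6 [152 150 152 154 149  94  77  79  85  83  80  95 145 152 151 153 154 152
 152]
mouth [[372.47301895 270.07422623]] [[393.15586007 219.17596032]]
0.18 34 [ 0.5555 -0.1603  0.1924]
0.2 54 [ 0.5552 -0.1601  0.2104]
0.22 53 [ 0.5552 -0.1599  0.2303]
0.24 58 [ 0.5548 -0.16    0.2505]
0.26 56 [ 0.5547 -0.1597  0.2701]
0.28 65 [ 0.5548 -0.1598  0.2902]
0.3 49 [ 0.5552 -0.1622  0.3115]
```

View pics/s3c.png

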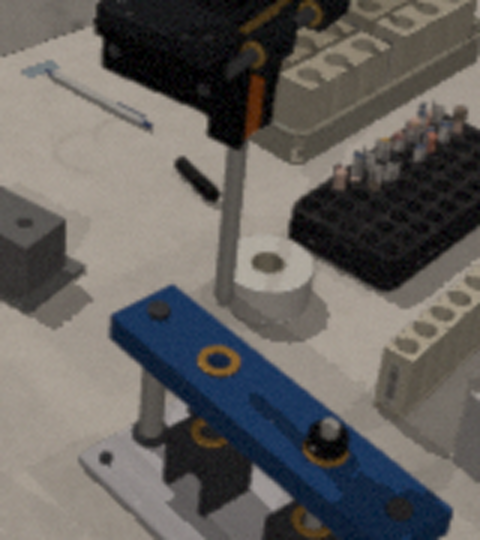

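send_rows(deltas="-1.2 0.1 0 0 0 0 0;0 0 15 0 0 0 0;0 0 20 0 0 0 0;0 0 6 0 0 0 0;0 0 0 0 0 0 0;0 0 4 0 0 0 0;0 0 4 0 0 0 0;0 0 4 0 0 0 0;0 0 0 0 0 0 0")

```text
time: 10.18
position: [0.5585, -0.1603, 0.3316]
tool_rot: [0.602, 0.799, -0.0, -0.0]
ft_force: [-0.2, -0.1, -1.6]
grip_width: 0.0179
grip_force: 40.0
```

Run:
```python
from h import *
go([.5588,-.1596,.32]);print(robot.get_obs()['moment'])
c=robot.camera('side')
cv2.imwrite('pics/s4c.png',cv2.resize(c['image'][190:330,310:450,::-1],None,fx=4,fy=4,interpolation=2))
```

```text
t 10.175 pos [ 0.5585 -0.1603  0.3316] z [-7.e-04  4.e-04 -1.e+00] yawy 16.03 delta mm [ 0.6  0.5 11.6] F [-0.2 -0.1 -1.6] w 0.01786836044762191 39.95901209610025 q [-0.47  0.43  1.5  -0.    1.22 -0.75]
[-0.09864264  0.0456266   0.01028469]
```

View pics/s4c.png

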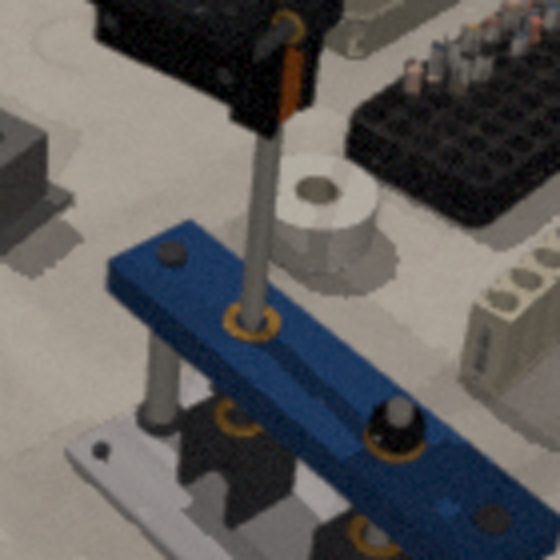

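The foot sits in the upper bushing ring (crop ~250,320), centred, with no contact force. I'll lower it slowly.

send_rows(deltas="0 0 4 0 0 0 0;0 0 4 0 0 0 0;0 0 4 0 0 0 0;0 0 4 0 0 0 0;0 0 0 0 0 0 0;0 0 0 0 0 0 0")

```text
time: 10.98
position: [0.5588, -0.1605, 0.316]
tool_rot: [0.602, 0.799, 0.0, 0.0]
ft_force: [-0.0, 0.4, -1.8]
grip_width: 0.0179
grip_force: 40.0
```

Run:
```python
from h import *
go([.5588,-.1596,.28]);print(robot.get_obs()['moment'])
```

```text
t 10.975 pos [ 0.5588 -0.1605  0.316 ] z [ 2.e-04 -1.e-04 -1.e+00] yawy 16.03 delta mm [ 0.8  0.2 36. ] F [-0.   0.4 -1.8] w 0.017934009371685468 39.95902089224883 q [-0.47  0.44  1.52 -0.    1.18 -0.75]
[-0.07272686  0.05313992 -0.0334962 ]
```

send_rows(deltas="0 0 5 0 0 0 0;0 0 7 0 0 0 0;0 0 7 0 0 0 0;0 0 7 0 0 0 0;0 0 7 0 0 0 0;0 0 4 0 0 0 0;0 0 0 0 0 0 0;0 0 0 0 0 0 0")

```text
time: 11.98
position: [0.5589, -0.1605, 0.2792]
tool_rot: [0.602, 0.799, 0.0, 0.0]
ft_force: [0.1, 0.2, -1.8]
grip_width: 0.0177
grip_force: 40.0
```

send_rows(deltas="0 0 3 0 0 0 0;0 0 4 0 0 0 0;0 0 4 0 0 0 0;0 0 4 0 0 0 0;0 0 0 0 0 0 0;0 0 0 0 0 0 0")

```text
time: 12.72
position: [0.5588, -0.1604, 0.2639]
tool_rot: [0.602, 0.799, -0.0, 0.0]
ft_force: [-0.4, -0.1, -1.5]
grip_width: 0.0174
grip_force: 40.0
```

Run:
```python
from h import *
go([.5588,-.1605,.234]);print(robot.get_obs()['moment'])
```

```text
t 12.725 pos [ 0.5588 -0.1604  0.2639] z [ 0.e+00 -1.e-04 -1.e+00] yawy 16.03 delta mm [-0.1 -0.  29.9] F [-0.4 -0.1 -1.5] w 0.01740044272403552 39.95901594231323 q [-0.47  0.5   1.57 -0.    1.06 -0.75]
[-0.07517846  0.01655861 -0.02372091]
```

send_rows(deltas="0 0 4 0 0 0 0;0 0 5 0 0 0 0;0 0 5 0 0 0 0;0 0 5 0 0 0 0;0 0 5 0 0 0 0;0 0 4 0 0 0 0;0 0 2 0 0 0 0;0 0 0 0 0 0 0;0 0 0 0 0 0 0;0 0 0 0 0 0 0")

```text
time: 13.98
position: [0.5588, -0.1605, 0.2342]
tool_rot: [0.602, 0.799, 0.0, 0.0]
ft_force: [0.2, 0.6, -0.8]
grip_width: 0.0181
grip_force: 40.0
```

Run:
```python
from h import *
go([.5588,-.1605,.234]);print(robot.get_obs()['moment'])
c=robot.camera('side')
print('foot px',proj(c,[[.5588,-.1605,.029],[.5588,-.1605,.164],[.5588,-.1605,.133]]))
cv2.imwrite('pics/s5c.png',cv2.resize(c['image'][210:350,310:450,::-1],None,fx=4,fy=4,interpolation=2))
```

```text
t 13.975 pos [ 0.5588 -0.1605  0.2342] z [ 4.e-04 -2.e-04 -1.e+00] yawy 16.03 delta mm [-0.  -0.   0.2] F [ 0.2  0.6 -0.8] w 0.018119249596486784 39.95894290605165 q [-0.47  0.54  1.6  -0.    1.   -0.75]
[-0.08361818  0.03517518 -0.01894235]
foot px [[369.41102117 306.21563171]
 [374.38795185 258.61306928]
 [373.16960185 270.26615142]]
```

View pics/s5c.png

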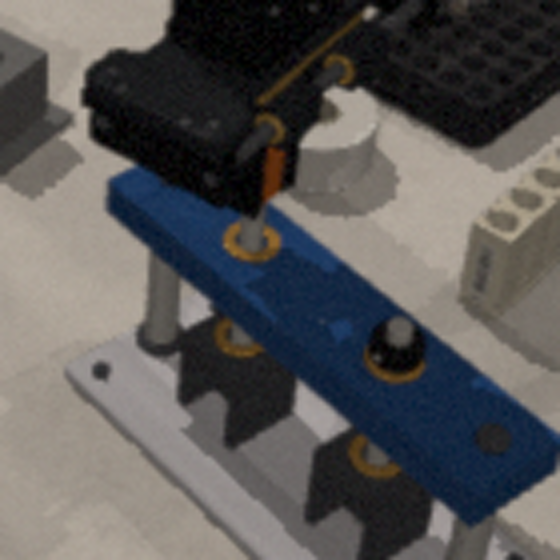

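The rod runs through the upper ring (crop 250,240) and into the lower ring (240,335). There is no side load and no sign of slip.

```bash
python3 -c "
from rig import robot
print(robot.hand_in())"
```

```text
the job is handed in; nothing more can be done
None
```

The job is handed in: the spare rod is through both bushings of the empty bay and still gripped upright, with its foot calculated at about 29 mm above the worktop (14 mm below the lower bushing, 19 mm clear of the base plate; the foot itself was hidden from the camera).

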